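# Turn a donated bike wheel until its valve is at the top

## Robot

A 6-joint arm with a two-finger parallel gripper is mounted at the origin on the work surface. World frame = base frame: x ahead of the robot, y to its left, z up, the work surface at z = 0. Lengths are in mm, angles in rad, forces in N, time in s.
With the tool pointing down it reaches from about 350 to 875 mm from the base axis. Payload 4.2 kg.
Tool frame: the origin (TCP) lies midway between the tips of the shut fingers; the grasp point (between the pads) lies 19 mm behind it; x points along the fingers, y is the direction in which the jaws open and shut, and the axes are right-handed (so a half turn about x gives the same grasp; the last joint's range is limited). The gripper opens to 85 mm and grips with 20 to 120 N. Pads are 22 mm wide; open, the fingers measure 114 mm over their backs; the gripper's body (76 mm by 85 mm) begins 54 mm behind the grasp point. The pads swing forward as they close: fully open they stand 13 mm farther back than shut.
Start: joints at [1.486, 0.385, 0.008, 0, -1.194, -0.259], TCP at [210.634, 588.415, 231.312] pointing down, gripper open.
Joint ranges: [-3.14, 3.14], [-1.21, 2.06], [-1.07, 1.41], [-3.16, 2.05], [-2.99, -0.16], [-3.1, 3.1]. Speed limits (rad/s): [2.79, 2.79, 3.14, 3.14, 3.14, 3.14].

## Interface

Orientations are given as a unit quaternion [x, y, z, w].
In Python, from bench import readout, imaging, arm gives the robot as it stands.
- The arm moves only by the tool arm_command, never from a script. Its argument "increments" is a list of rows, each a list of 3 entries, a list of its own where there are three numbers: the turn, a rotation vector about the world's x, y, z in degrees, then the shift along the world's x, y, z in mm, then the closure, from 0 (fully open) to 1 (shut). In form: [[[ax, ay, az], [tx, ty, tz], fingers], ...]. A call has exactly 5 rows; each row is the pose to reach, as a shift and turn from the pose measured when the call began; what a row does not reach only later rows make up. A row lasts 1/10 s, in which the tool goes at most 50 mm and 8.59 degrees, less where a joint would pass 70% of its speed; a pose out of reach is approached as far as the arm can. A call with a gripper value outside its range is refused whole. The fingers move at their own pace and stop on an object; the grip force is fixed at half the most. Time passes only in rows, so rows that repeat a pose let the fingers close, or fill a call up. It gives the time, the measured TCP pose, the force and the opening at its end, in the units of the state.
- readout.read_state(): the state, without advancing time (a new reading comes with each control period).
- imaging.get_image(name): name is "scene" or "side" or "wrist"; returns (picture, depth): 400x640x3 uint8, blue, green, red; 400x640 float32, mm along the optical axis (not along the pixel's ray), 0 where there is no reading.
- imaging.camera_info(name): a dict with "vfov" (degrees; the focal length in pixels is half the picture's height over the tangent of half this angle, whatever the lens; pixels are square), "cx", "cy" (the principal point, pixels), "eye" and "rotation" of the camera in the world; the wrist camera has in their place "T_tool_cam" (4x4, takes a point from camera to tool coordinates, whose origin is the TCP and whose axes are the tool frame's). Camera axes: x right, y down, z forward; pixel columns grow to the right and rows downward; lengths in mm; the calibration is good to about 2 mm. A picture is of the moment at which its call begins: read the wrist's pose just before it. camera_info takes no time and is no camera call.
- arm.job_done(): hands the job in, once; it reports no verdict.
The state is a dict: "clock": time; "joints": joint angles; "joint_vel": joint speeds; "joint_efforts": joint torques, N m; "position": TCP position; "ee_rot": TCP orientation; "contact_force": force on the tool from outside, world axes, zero at the start; "wrist_torque": the same for the moment, N m; "gripper_width": finger opening in mm.
Only numpy, scipy, OpenCV 4.12 (cv2) and the standard library are available. Lean on these libraries where they do the work, as an engineer would, in place of code of your own. Each camera call takes 0.05 s, during which the arm holds its last target. There are 200 camera calls.

## Task

This donated child's bike wheel, leaning on its stand, is to be pumped up before it is wrapped: push it round by its spokes with your fingertips until the valve stem stands at twelve o'clock, straight up the wheel from the axle, and leave it there at rest with your hand away. Do it in at least two separate pushes of a good few centimetres, with your hand off the wheel in between; push only on spokes, not on the tyre or the valve, and push gently, not with brute force. Leave the gift, tape roll, mug and hand pump where they are.

Things in the scene. Friction and masses are not known exactly. Their poses are not given: they have to be found in the camera images.
- axle (a point): Fixed point on the wheel's axis, in its middle plane, 160 mm above the table. z: the wheel's axis, out of its open face, away from the robot and 48 degrees upward (the wheel leans towards the robot). x: in the wheel's plane, straight up it to twelve o'clock, its highest point. y: level. This frame does not turn. The axle nut stands 28 mm out on the open face.
- stand: Stand fixed to the table: steel legs on a white base board 200 x 210 x 12 mm; origin on the table under the axle. It carries the axle from behind only, on four 12 mm legs that start 32 mm behind the wheel's middle plane and spread down to the board. Nothing stands before the wheel's open face, and nothing behind it above the axle.
- wheel (a joint): Turn of the wheel about the axle's z, rad, anticlockwise positive seen on its open face. 0 = valve at six o'clock; +3.14 or -3.14 = valve at twelve o'clock. Turns either way (stops at +-6.6), stiffly: about 0.36 N m (5 N at 70 mm from the axle); stays where it is left, without coasting.
- spokes (a point): Centre of the wheel, turning with it; z along the axle. The five straight spokes lie at 0, 72, 144, 216, 288 degrees from x towards y, the valve at 180, midway between two. Each is 16 mm wide and lies between 1 mm behind and 13 mm before the wheel's middle plane. Gaps are open right through, from the hub (radius 21 mm, 44 long) to the rim (inner radius 111 mm, 26 deep).
- valve (a point): The black valve stem with its cap, inside the rim and pointing to the axle, 12 mm thick, from 114 mm to 64 mm from the axle; this point 86 mm from the axle, on the stem. It turns with the wheel. Around the rim sits the black tyre, inner radius 118 mm, outer radius 150 mm, 32 mm thick. Neither is to be pushed.
- gift: Bystander: silver wrapped parcel 100 x 140 x 60 mm high, origin under its centre.
- tape: Bystander: roll of clear tape lying flat, 100 mm across, 48 mm high, origin under its centre.
- mug: Bystander: white mug 80 mm across, 90 mm high, origin under its centre.
- pump: Bystander: hand pump lying down, 208 mm long along its y axis, up to 50 mm wide, 32 mm high, origin under its middle.

How it is judged (in metres and radians):
On the way, in this order (a step that is already met when the one before it is completed fails the run):
1. a spoke is pushed with the fingers ((contact force between the fingers and spoke0 above 0.5 N or contact force between the fingers and spoke1 above 0.5 N or contact force between the fingers and spoke2 above 0.5 N or contact force between the fingers and spoke3 above 0.5 N or contact force between the fingers and spoke4 above 0.5 N)), for 0.05 s.
2. first push over: the valve has moved at least 40 mm, is not yet at twelve o'clock, and the hand is off the wheel (contact force between the fingers and anything else below 0.05 N and distance of valve from where it was at the start of the episode above 0.04 m and not (value of joint wheel between 3.0216 and 3.2616 rad or value of joint wheel between -3.2616 and -3.0216 rad)), for 0.3 s.
3. a spoke is pushed with the fingers again ((contact force between the fingers and spoke0 above 0.5 N or contact force between the fingers and spoke1 above 0.5 N or contact force between the fingers and spoke2 above 0.5 N or contact force between the fingers and spoke3 above 0.5 N or contact force between the fingers and spoke4 above 0.5 N)), for 0.05 s.
At the end, for the whole second after the job is handed in: The valve stem is within 0.12 rad (7 degrees) of twelve o'clock, the wheel is at rest, and the bystanders are within 30 mm of where they stood ((value of joint wheel between 3.0216 and 3.2616 rad or value of joint wheel between -3.2616 and -3.0216 rad) and velocity of joint wheel between -0.05 and 0.05 rad/s and distance of each of gift, tape, mug, pump from where it was at the start of the episode below 0.03 m); the robot touches nothing.
It fails at once if the tyre is pushed (more than 3 N) (contact force between anything else and tyre0 above 3 N or contact force between anything else and tyre1 above 3 N or contact force between anything else and tyre2 above 3 N or contact force between anything else and tyre3 above 3 N or contact force between anything else and tyre4 above 3 N or contact force between anything else and tyre5 above 3 N or contact force between anything else and tyre6 above 3 N or contact force between anything else and tyre7 above 3 N or contact force between anything else and tyre8 above 3 N or contact force between anything else and tyre9 above 3 N or contact force between anything else and tyre10 above 3 N or contact force between anything else and tyre11 above 3 N or contact force between anything else and tyre12 above 3 N or contact force between anything else and tyre13 above 3 N or contact force between anything else and tyre14 above 3 N or contact force between anything else and tyre15 above 3 N or contact force between anything else and tyre16 above 3 N or contact force between anything else and tyre17 above 3 N or contact force between anything else and tyre18 above 3 N or contact force between anything else and tyre19 above 3 N or contact force between anything else and tyre20 above 3 N or contact force between anything else and tyre21 above 3 N or contact force between anything else and tyre22 above 3 N or contact force between anything else and tyre23 above 3 N).
It fails at once if the valve stem is pushed (more than 3 N) (contact force between anything else and valve0 above 3 N or contact force between anything else and valve1 above 3 N or contact force between anything else and valve2 above 3 N).
It fails at once if a spoke is pushed with more than 40 N (contact force between the fingers and spoke0 above 40 N or contact force between the fingers and spoke1 above 40 N or contact force between the fingers and spoke2 above 40 N or contact force between the fingers and spoke3 above 40 N or contact force between the fingers and spoke4 above 40 N).
It fails at once if a bystander is lifted or moved more than 30 mm (distance of any of gift, tape, mug, pump from where it was at the start of the episode above 0.03 m).
It also fails if it takes over 58 s, if anything falls off the work surface, if the arm or the gripper's body presses on something with over 40 N, if the wrist force passes 120 N, or if a joint passes its speed limit or range.

## Working session

There is one attempt and no reset: what is moved stays moved. The work goes in short steps, Python scripts to look and compute and a tool call to move; the robot and the scene stay as the last step left them, time stands still between calls to the robot, and variables do not carry over. Pictures are saved under pics/ and viewed, about 8 in all and at most 12, crops included, and the job is handed in when it is done.

Besides the shell and the picture viewer there is one more tool, called after "Call:" as name([rows], argument=value, ...), one row to a line, values as JSON. arm_command: Moves the arm, as the interface text tells. Its arguments: {"type":"object","properties":{"increments":{"type":"array","items":{"type":"array"}}},"required":["increments"]}

```bash
mkdir -p pics; ls; python3 - <<'E'
from bench import readout, imaging
import cv2,numpy as np
print(readout.read_state())
for n in("scene","side"):
    p,d=imaging.get_image(n); cv2.imwrite(f"pics/{n}0.png",p); np.save(f"pics/{n}0.npy",d); print(n,imaging.camera_info(n))
print(imaging.camera_info("wrist"))
E
```

```text
pics
{'clock': 0.0, 'joints': array([ 1.48560268e+00,  3.85542193e-01,  6.63556860e-03, -5.26657282e-04,
       -1.19401164e+00, -2.58567791e-01]), 'joint_vel': array([-0.00095814, -0.00060977, -0.00121687,  0.0003919 , -0.00049996,
       -0.00041399]), 'joint_efforts': array([-9.32030853e-04, -3.92293274e+01,  1.88401830e+01,  4.18621972e+00,
       -4.64216253e-03, -1.78407475e-06]), 'position': array([210.44061993, 587.88154118, 230.22997184]), 'ee_rot': array([-0.69656782,  0.12177046,  0.69678275,  0.1202457 ]), 'contact_force': array([ 0.2321727 , -0.07395696,  0.32410122]), 'wrist_torque': array([-0.05263857,  0.03317406, -0.01559204]), 'gripper_width': 85.77344452182899}
scene {'vfov': 50.91639709958882, 'cx': 319.5579233800056, 'cy': 198.59827047113393, 'eye': array([1313.18045405, -255.82943956,  756.75478153]), 'rotation': array([ 0.72602562,  0.52237537, -0.26660455, -0.35907212])}
side {'vfov': 54.17099050322509, 'cx': 318.2487255196009, 'cy': 196.7399866122164, 'eye': array([ 508.05297688,  771.99471665, 1033.98840562]), 'rotation': array([-0.01956331,  0.93678282, -0.3492542 ,  0.00875939])}
{'vfov': 58.26756295761687, 'cx': 317.40610220419086, 'cy': 197.56983396262942, 'T_tool_cam': array([[-1.37347085e-03, -2.78026524e-01,  9.60572415e-01,
        -1.43560836e+02],
       [ 9.99998115e-01,  9.36133360e-04,  1.70079646e-03,
         9.41750400e-01],
       [-1.37209041e-03,  9.60572941e-01,  2.78024715e-01,
        -7.02352478e+01],
       [ 0.00000000e+00,  0.00000000e+00,  0.00000000e+00,
         1.00000000e+00]])}
```

View pics/scene0.png

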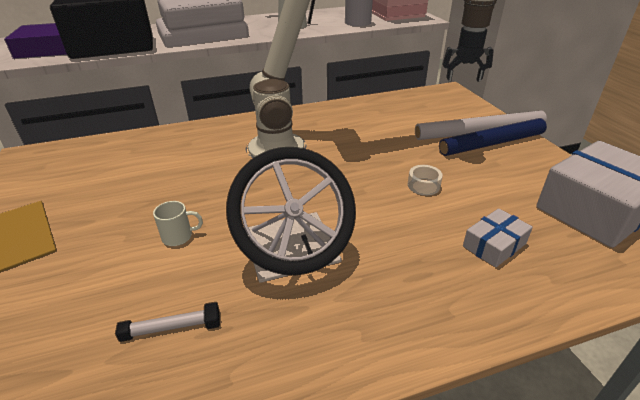

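View pics/side0.png

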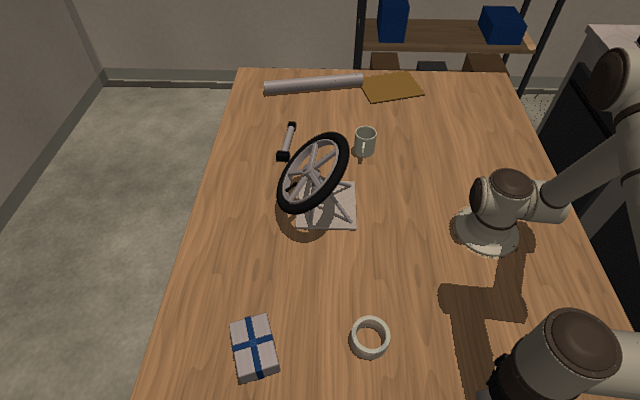

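The scene view shows the wheel with its nut near (294,209) and the black valve stem near (306,244), lower right. The side view shows the wheel leaning towards the robot, with the gift and tape at low image rows far from it and the mug and pump near it. Next I'll measure the wheel frame from depth.

```bash
cat > h.py <<'E'
import numpy as np,cv2
from scipy.spatial.transform import Rotation as R
from bench import readout, imaging
def cam(n,st=None):
    i=imaging.camera_info(n); f=200/np.tan(np.radians(i['vfov']/2))
    if n=='wrist':
        T=i['T_tool_cam']; Q=R.from_quat(st['ee_rot']).as_matrix()
        return f,i['cx'],i['cy'],Q@T[:3,:3],st['position']+Q@T[:3,3]
    return f,i['cx'],i['cy'],R.from_quat(i['rotation']).as_matrix(),i['eye']
def pts(c,d):
    f,cx,cy,M,e=c; v,u=np.mgrid[:400,:640]
    P=np.stack([(u-cx)/f*d,(v-cy)/f*d,d],-1)@M.T+e
    P[d<=0]=np.nan; return P
def proj(c,p):
    f,cx,cy,M,e=c; q=(np.asarray(p)-e)@M; return np.stack([f*q[...,0]/q[...,2]+cx,f*q[...,1]/q[...,2]+cy],-1)
E
python3 - <<'E'
from h import *
from scipy.optimize import least_squares
c=cam('scene'); im=cv2.imread('pics/scene0.png'); d=np.load('pics/scene0.npy'); P=pts(c,d)
print('table', P[330,300],P[210,294])
dark=(im.max(2)<60); dark[:, :215]=0; dark[:,365:]=0; dark[:140]=0; dark[285:]=0
n,l,s,_=cv2.connectedComponentsWithStats(dark.astype(np.uint8)); k=1+s[1:,4].argmax(); print(s[k])
m=cv2.erode((l==k).astype(np.uint8),np.ones((3,3)))>0
X=P[m]; X=X[np.isfinite(X).all(1)]
# scene camera sees the open face: torus R134, r16 surface fit (visible)
def res(p):
    z=np.array([np.cos(np.radians(48))*np.cos(p[2]),np.cos(np.radians(48))*np.sin(p[2]),np.sin(np.radians(48))])
    q=X-[p[0],p[1],160]; h=q@z; r=np.linalg.norm(q-np.outer(h,z),axis=1)
    return np.hypot(r-134,h)-16
s=least_squares(res,[600,0,0],loss='soft_l1',f_scale=2)
print(s.x,np.degrees(s.x[2]),np.median(abs(s.fun)))
a=np.array([s.x[0],s.x[1],160]);ps=s.x[2];t=np.radians(48)
z=np.array([np.cos(t)*np.cos(ps),np.cos(t)*np.sin(ps),np.sin(t)])
x=np.array([-np.sin(t)*np.cos(ps),-np.sin(t)*np.sin(ps),np.cos(t)]);y=np.cross(z,x)
print('x',x,'y',y,'z',z); print('nut px',proj(c,a+28*z))
np.savez('w.npz',a=a,A=np.c_[x,y,z])
# polar unwrapped: spokes & valve in wheel plane at r=86
A=np.c_[x,y,z]
for name in('scene','side'):
    cc=cam(name);im=cv2.imread(f'pics/{name}0.png')
    th=np.radians(np.arange(-180,180,1)); rr=np.arange(0,151,1)
    G=a+6*z+ (rr[:,None,None]*(np.cos(th)[None,:,None]*x+np.sin(th)[None,:,None]*y))
    uv=proj(cc,G).astype(np.float32)
    cv2.imwrite(f'pics/polar_{name}.png',cv2.resize(cv2.remap(im,uv[...,0],uv[...,1],1),None,fx=2,fy=1.8))
# rectified front view, x up, y left (seen on open face, z to viewer: x up => y left)
    g=np.arange(-160,161); 
    G=a+6*z+ (-g[:,None,None])*x+(-g[None,:,None])*y
    uv=proj(cc,G).astype(np.float32)
    r=cv2.remap(im,uv[...,0],uv[...,1],1); cv2.imwrite(f'pics/rect_{name}.png',r)
a1,b1=[cv2.imread(f'pics/rect_{n}.png') for n in('scene','side')]
cv2.imwrite('pics/rect.png',np.hstack([a1,b1]))
# bystanders
for nm,(u,v) in dict(mug=(174,222),pump=(168,323),tape=(425,178),gift=(498,237)).items(): print(nm,P[v,u])
E
```

```text
table [ 7.78750406e+02 -1.33503491e+02 -7.49129326e-01] [596.02623833 -87.52881905 175.28632968]
[ 227  147  128  128 4583]
[ 5.71232952e+02 -8.52808509e+01  7.88916121e-03] 0.4520156414922841 1.00124609673205
x [-0.7431217  -0.00586273  0.66913061] y [ 7.88907938e-03 -9.99968881e-01 -8.67361738e-19] z [0.66910978 0.00527882 0.74314483]
nut px [294.19424149 206.25072984]
mug [ 420.82834243 -359.27353235   75.49273527]
pump [ 691.30879987 -394.83475032   24.39916899]
tape [361.57002872 400.54988588   2.9859143 ]
gift [719.58209355 389.70168556  60.09742205]
```

View pics/rect.png

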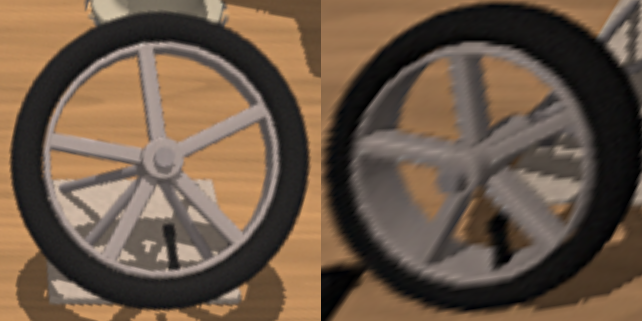

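In the rectified view, the upper spoke is about 6° anticlockwise from twelve. The valve at (170,245), with the centre at (160,160), is about 6° past six o'clock, so the wheel reads about +0.11 rad and needs about +174°. I'll push anticlockwise in the upper right gap, then repeat with the next spoke. The valve's gap is never used.

Call:
arm_command([
  [[0,0,0],[0,0,45],1],
  [[0,0,0],[0,0,90],1],
  [[0,0,0],[0,0,135],1],
  [[0,0,0],[0,0,180],1],
  [[0,0,0],[0,0,220],1],
])

```text
clock: 0.6
position: [210.5, 587.5, 452.6]
ee_rot: [-0.697, 0.121, 0.697, 0.121]
contact_force: [-0.3, 0.4, 0.4]
gripper_width: 12.1
```

Call:
arm_command([
  [[0,0,-6],[27,-40,0],1],
  [[0,0,-12],[54,-80,0],1],
  [[0,0,-18],[81,-120,0],1],
  [[0,0,-24],[108,-160,0],1],
  [[0,0,-31],[135,-200,0],1],
])

```text
clock: 1.1
position: [346.0, 385.7, 452.2]
ee_rot: [-0.638, 0.305, 0.639, 0.304]
contact_force: [0.8, 0.1, 0.3]
gripper_width: -0.1
```

Call:
arm_command([
  [[0,0,-6],[27,-40,0],1],
  [[0,0,-12],[54,-80,0],1],
  [[0,0,-18],[81,-120,0],1],
  [[0,0,-24],[108,-160,0],1],
  [[0,0,-31],[135,-200,0],1],
])

```text
clock: 1.6
position: [481.4, 183.8, 452.0]
ee_rot: [-0.532, 0.465, 0.533, 0.464]
contact_force: [0.4, 0.7, 0.0]
gripper_width: -0.2
```

Call:
arm_command([
  [[0,0,-6],[27,-40,0],1],
  [[0,0,-12],[54,-80,0],1],
  [[0,0,-18],[81,-120,0],1],
  [[0,0,-24],[108,-160,0],1],
  [[0,0,-31],[135,-200,0],1],
])

```text
clock: 2.1
position: [617.1, -18.0, 451.5]
ee_rot: [-0.387, 0.592, 0.389, 0.591]
contact_force: [-0.5, 0.6, -0.2]
gripper_width: 0.4
```

```bash
cat > st.py <<'E'
from h import *
s=readout.read_state(); w=np.load('w.npz'); M=R.from_quat(s['ee_rot']).as_matrix()
p=w['A'].T@(s['position']-w['a'])
print(s['clock'],s['position'].round(1),'F',s['contact_force'].round(1),'grip',round(s['gripper_width'],1),'j',s['joints'].round(2))
print('wheel frame',p.round(1),'r',np.hypot(p[0],p[1]).round(1),'phi',np.degrees(np.arctan2(p[1],p[0])).round(1)); print('tool axes cols',M.round(2).tolist())
E
python3 st.py
```

```text
2.1 [617.1 -18.  451.5] F [-0.5  0.6 -0.2] grip 0.4 j [ 0.23  0.32  0.45 -0.   -1.7  -0.64]
wheel frame [160.6 -66.9 247.7] r 174.0 phi -22.6
tool axes cols [[-0.0, -0.92, 0.4], [0.0, 0.4, 0.92], [-1.0, 0.0, -0.0]]
```

Call:
arm_command([
  [[0,8.4,0],[6,-6,-20],1],
  [[0,16.8,0],[12,-13,-40],1],
  [[0,25.2,0],[18,-19,-60],1],
  [[0,33.6,0],[24,-26,-80],1],
  [[0,42,0],[30,-32,-100],1],
])

```text
clock: 2.6
position: [647.5, -50.5, 350.5]
ee_rot: [-0.22, 0.765, 0.502, 0.337]
contact_force: [1.4, -0.2, -0.7]
gripper_width: -0.1
```

```bash
python3 st.py; python3 - <<'E'
from h import *
st=readout.read_state()
p,d=imaging.get_image('wrist'); cv2.imwrite('pics/w1.png',p)
q,d=imaging.get_image('scene'); cv2.imwrite('pics/s1.png',q)
cv2.imwrite('pics/c1.png',np.hstack([cv2.resize(p,(400,250)),cv2.resize(q,(400,250))]))
w=np.load('w.npz'); c=cam('wrist',st); print('nut',proj(c,w['a']+28*w['A'][:,2]), 'valve', proj(c,w['a']+w['A']@[-86*np.cos(.11),-86*np.sin(.11),0]))
E
```

```text
2.6 [647.5 -50.5 350.5] F [ 1.4 -0.2 -0.7] grip -0.1 j [ 0.13  0.82  0.93 -0.13 -2.41 -0.6 ]
wheel frame [ 70.6 -34.2 192.8] r 78.4 phi -25.8
tool axes cols [[-0.68, -0.68, 0.29], [0.0, 0.4, 0.92], [-0.74, 0.62, -0.27]]
nut [225.01389288 176.02186066] valve [158.8822085 212.8667253]
```

View pics/c1.png

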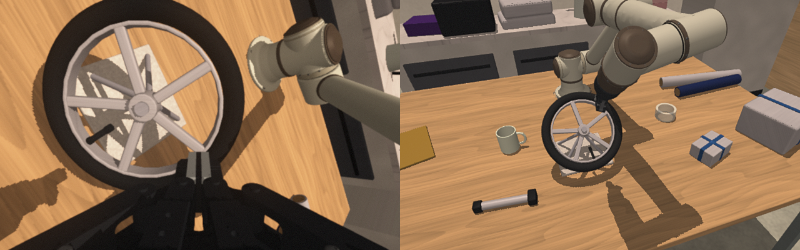

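The wrist view shows the nut at about (224,173), against (225,176) predicted, and the valve at about (155,211), also as predicted, so the wheel frame is confirmed. Going down into the gap.

Call:
arm_command([
  [[0,0,0],[-19,0,-24],1],
  [[0,0,0],[-38,0,-48],1],
  [[0,0,0],[-57,-1,-72],1],
  [[0,0,0],[-76,-1,-96],1],
  [[0,0,0],[-95,-1,-120],1],
])

```text
clock: 3.2
position: [554.7, -50.4, 212.0]
ee_rot: [-0.214, 0.769, 0.505, 0.329]
contact_force: [0.3, 0.7, -1.1]
gripper_width: 0.3
```

```bash
python3 st.py; python3 - <<'E'
from h import *
p,d=imaging.get_image('wrist'); q,d=imaging.get_image('scene')
cv2.imwrite('pics/c2.png',np.hstack([cv2.resize(p,(400,250)),cv2.resize(q[100:300,180:500],(400,250))]))
E
```

```text
3.2 [554.7 -50.4 212. ] F [ 0.3  0.7 -1.1] grip 0.3 j [ 0.14  0.69  0.32 -0.11 -1.96 -0.55]
wheel frame [ 46.9 -35.   27.8] r 58.5 phi -36.7
tool axes cols [[-0.69, -0.66, 0.29], [0.0, 0.4, 0.92], [-0.72, 0.64, -0.27]]
```

View pics/c2.png

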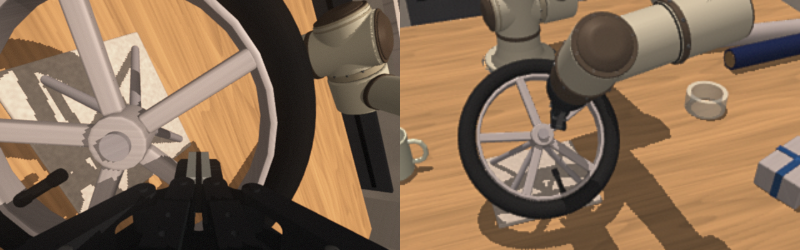

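```bash
python3 st.py
```

```text
3.3 [552.1 -50.1 210.4] F [ 0.6  0.2 -0.3] grip -0.3 j [ 0.14  0.69  0.31 -0.11 -1.96 -0.55]
wheel frame [ 47.7 -35.3  24.8] r 59.4 phi -36.5
tool axes cols [[-0.7, -0.65, 0.29], [0.0, 0.4, 0.92], [-0.71, 0.64, -0.28]]
```

Call:
arm_command([
  [[0,0,0],[-8,0,2],1],
  [[0,0,0],[-14,0,-2],1],
  [[0,0,0],[-20,0,-7],1],
  [[0,0,0],[-26,0,-12],1],
  [[0,0,0],[-32,0,-16],1],
])

```text
clock: 3.8
position: [519.8, -50.1, 194.0]
ee_rot: [-0.211, 0.77, 0.506, 0.325]
contact_force: [-0.6, 0.1, -0.3]
gripper_width: 0.0
```

```bash
python3 st.py; python3 - <<'E'
from h import *
w=np.load('w.npz');a=w['a'];A=w['A']
s=readout.read_state()
for ph in range(-30,96,10):
    print(ph,(a+A@[72*np.cos(np.radians(ph)),72*np.sin(np.radians(ph)),-8]).round(0))
E
```

```text
3.8 [519.8 -50.1 194. ] F [-0.6  0.1 -0.3] grip 0.0 j [ 0.15  0.65  0.19 -0.11 -1.88 -0.55]
wheel frame [ 60.7 -35.6  -8.9] r 70.4 phi -30.4
tool axes cols [[-0.7, -0.65, 0.29], [0.0, 0.4, 0.92], [-0.71, 0.64, -0.28]]
-30 [519. -50. 196.]
-20 [515. -61. 199.]
-10 [513. -73. 202.]
0 [512. -86. 202.]
10 [513. -98. 202.]
20 [ 516. -110.  199.]
30 [ 520. -122.  196.]
40 [ 525. -132.  191.]
50 [ 532. -141.  185.]
60 [ 540. -148.  178.]
70 [ 548. -153.  171.]
80 [ 557. -156.  162.]
90 [ 566. -157.  154.]
```

Call:
arm_command([
  [[0,0,0],[-3,-6,2],1],
  [[0,0,0],[-5,-12,4],1],
  [[0,0,0],[-6,-19,6],1],
  [[0,0,0],[-7,-27,7],1],
  [[0,0,0],[-8,-35,7],1],
])

```text
clock: 4.3
position: [513.3, -84.1, 200.7]
ee_rot: [-0.212, 0.769, 0.507, 0.328]
contact_force: [3.6, 6.4, 1.3]
gripper_width: -0.2
```

```bash
python3 st.py
```

```text
4.3 [513.3 -84.1 200.7] F [3.6 6.4 1.3] grip -0.2 j [ 0.1   0.64  0.17 -0.08 -1.87 -0.51]
wheel frame [70.3 -1.7 -8.5] r 70.3 phi -1.4
tool axes cols [[-0.7, -0.66, 0.29], [0.01, 0.4, 0.92], [-0.72, 0.64, -0.27]]
```

Call:
arm_command([
  [[0,0,0],[0,-12,1],1],
  [[0,0,0],[2,-23,-1],1],
  [[0,0,0],[6,-34,-4],1],
  [[0,0,0],[11,-45,-9],1],
  [[0,0,0],[15,-53,-13],1],
])

```text
clock: 4.8
position: [528.4, -137.1, 188.0]
ee_rot: [-0.212, 0.768, 0.508, 0.328]
contact_force: [-0.8, 5.7, 3.6]
gripper_width: -0.4
```

```bash
python3 st.py
```

```text
4.8 [ 528.4 -137.1  188. ] F [-0.8  5.7  3.6] grip -0.4 j [ 0.03  0.69  0.21 -0.03 -1.87 -0.43]
wheel frame [50.9 51.4 -8.1] r 72.4 phi 45.3
tool axes cols [[-0.7, -0.66, 0.29], [0.01, 0.4, 0.92], [-0.72, 0.64, -0.27]]
```

Call:
arm_command([
  [[0,0,0],[5,-5,-4],1],
  [[0,0,0],[9,-9,-8],1],
  [[0,0,0],[14,-13,-13],1],
  [[0,0,0],[20,-16,-18],1],
  [[0,0,0],[20,-16,-18],1],
])

```text
clock: 5.3
position: [548.4, -153.9, 169.0]
ee_rot: [-0.211, 0.769, 0.507, 0.327]
contact_force: [-1.0, 1.2, -1.0]
gripper_width: -0.1
```

```bash
python3 st.py
```

```text
5.3 [ 548.4 -153.9  169. ] F [-1.   1.2 -1. ] grip -0.1 j [ 0.    0.74  0.26 -0.01 -1.86 -0.41]
wheel frame [23.4 68.4 -8.9] r 72.3 phi 71.1
tool axes cols [[-0.7, -0.66, 0.29], [0.01, 0.4, 0.92], [-0.72, 0.64, -0.27]]
```

Call:
arm_command([
  [[0,0,0],[-4,3,5],1],
  [[0,0,0],[-8,6,9],1],
  [[0,0,0],[5,6,24],1],
  [[0,0,0],[19,6,39],1],
  [[0,0,0],[32,6,54],1],
])

```text
clock: 5.8
position: [580.7, -147.9, 224.8]
ee_rot: [-0.212, 0.768, 0.507, 0.328]
contact_force: [0.6, 0.8, -0.4]
gripper_width: 0.1
```

```bash
cat > look.py <<'E'
import sys
from h import *
w=np.load('w.npz');a=w['a'];A=w['A'];x,y,z=A.T
st=readout.read_state(); out=[]
for n in('scene','wrist'):
    im,d=imaging.get_image(n); c=cam(n,st); g=np.arange(-160,161)
    uv=proj(c,a+6*z+(-g[:,None,None])*x+(-g[None,:,None])*y).astype(np.float32)
    r=cv2.remap(im,uv[...,0],uv[...,1],1); out.append(r)
cv2.imwrite(f'pics/{sys.argv[1]}.png',np.hstack(out))
E
python3 look.py l3; python3 st.py
```

```text
5.9 [ 581.9 -148.   225.3] F [-0.4  0.8  1. ] grip 0.0 j [ 0.01  0.75  0.44 -0.02 -2.02 -0.42]
wheel frame [36.1 62.8 55.4] r 72.4 phi 60.1
tool axes cols [[-0.69, -0.66, 0.29], [0.01, 0.4, 0.92], [-0.72, 0.64, -0.27]]
```

View pics/l3.png

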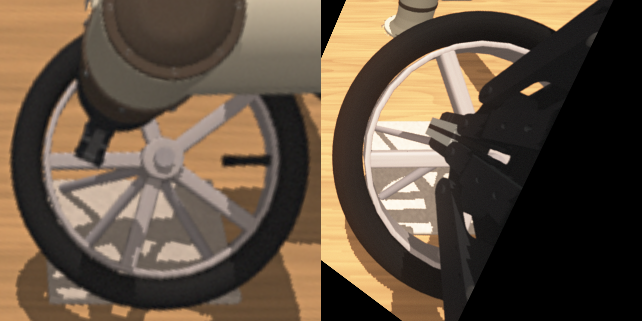

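The rectified view shows the valve level at three o'clock, at (245,160) with the centre at (160,160), so the wheel is at about +90°. The hand is off the wheel. The next spoke is at about 18°, and the finger goes into the gap centred at -18°.

Call:
arm_command([
  [[0,0,0],[-6,20,4],1],
  [[0,0,0],[-12,42,8],1],
  [[0,0,0],[-20,64,13],1],
  [[0,0,0],[-27,85,17],1],
  [[0,0,0],[-27,85,17],1],
])

```text
clock: 6.4
position: [554.0, -60.0, 243.7]
ee_rot: [-0.215, 0.767, 0.507, 0.329]
contact_force: [-0.1, -0.1, 0.3]
gripper_width: -0.0
```

```bash
python3 st.py
```

```text
6.4 [554.  -60.  243.7] F [-0.1 -0.1  0.3] grip -0.0 j [ 0.13  0.67  0.35 -0.1  -2.01 -0.54]
wheel frame [ 68.7 -25.4  50.8] r 73.2 phi -20.3
tool axes cols [[-0.69, -0.66, 0.29], [0.0, 0.39, 0.92], [-0.72, 0.64, -0.27]]
```

Call:
arm_command([
  [[0,0,0],[-10,-1,-11],1],
  [[0,0,0],[-20,-1,-22],1],
  [[0,0,0],[-30,-2,-33],1],
  [[0,0,0],[-39,-2,-44],1],
  [[0,0,0],[-39,-2,-44],1],
])

```text
clock: 6.9
position: [513.1, -61.9, 198.8]
ee_rot: [-0.214, 0.768, 0.507, 0.328]
contact_force: [-0.3, -0.5, 0.1]
gripper_width: 0.1
```

```bash
python3 st.py
```

```text
6.9 [513.1 -61.9 198.8] F [-0.3 -0.5  0.1] grip 0.1 j [ 0.13  0.63  0.17 -0.1  -1.87 -0.53]
wheel frame [ 69.  -23.8  -9.9] r 73.0 phi -19.0
tool axes cols [[-0.69, -0.66, 0.29], [0.0, 0.39, 0.92], [-0.72, 0.64, -0.27]]
```

Call:
arm_command([
  [[0,0,0],[-1,-8,2],1],
  [[0,0,0],[-1,-17,3],1],
  [[0,0,0],[-1,-26,3],1],
  [[0,0,0],[0,-37,3],1],
  [[0,0,0],[3,-48,0],1],
])

```text
clock: 7.4
position: [517.0, -109.0, 198.9]
ee_rot: [-0.214, 0.766, 0.508, 0.33]
contact_force: [0.1, 7.0, 0.9]
gripper_width: -0.2
```

```bash
python3 st.py
```

```text
7.4 [ 517.  -109.   198.9] F [0.1 7.  0.9] grip -0.2 j [ 0.07  0.65  0.18 -0.06 -1.87 -0.47]
wheel frame [66.4 23.3 -7.5] r 70.4 phi 19.3
tool axes cols [[-0.69, -0.66, 0.29], [0.01, 0.39, 0.92], [-0.72, 0.64, -0.27]]
```

Call:
arm_command([
  [[0,0,0],[3,-12,-3],1],
  [[0,0,0],[7,-21,-7],1],
  [[0,0,0],[12,-28,-11],1],
  [[0,0,0],[17,-34,-16],1],
  [[0,0,0],[23,-39,-21],1],
])

```text
clock: 7.9
position: [539.3, -147.8, 178.7]
ee_rot: [-0.213, 0.766, 0.51, 0.329]
contact_force: [-3.0, 5.7, 3.3]
gripper_width: -0.2
```

```bash
python3 st.py
```

```text
7.9 [ 539.3 -147.8  178.7] F [-3.   5.7  3.3] grip -0.2 j [ 0.01  0.71  0.24 -0.02 -1.86 -0.42]
wheel frame [36.6 62.2 -7.8] r 72.2 phi 59.5
tool axes cols [[-0.69, -0.66, 0.29], [0.01, 0.39, 0.92], [-0.72, 0.64, -0.26]]
```

Call:
arm_command([
  [[0,0,0],[6,-3,-5],1],
  [[0,0,0],[12,-6,-11],1],
  [[0,0,0],[18,-8,-17],1],
  [[0,0,0],[25,-9,-23],1],
  [[0,0,0],[25,-9,-23],1],
])

```text
clock: 8.4
position: [564.6, -157.6, 154.5]
ee_rot: [-0.212, 0.766, 0.509, 0.329]
contact_force: [-0.4, 0.3, -1.0]
gripper_width: 0.3
```

```bash
python3 st.py
```

```text
8.4 [ 564.6 -157.6  154.5] F [-0.4  0.3 -1. ] grip 0.3 j [-0.    0.78  0.3  -0.01 -1.86 -0.4 ]
wheel frame [ 1.7 72.2 -8.9] r 72.2 phi 88.7
tool axes cols [[-0.69, -0.66, 0.29], [0.01, 0.39, 0.92], [-0.72, 0.64, -0.26]]
```

Backing off and withdrawing well out along the axis, then looking.

Call:
arm_command([
  [[0,0,0],[-4,1,4],1],
  [[0,0,0],[-8,2,9],1],
  [[0,0,0],[6,2,24],1],
  [[0,0,0],[22,2,42],1],
  [[0,0,0],[45,2,66],1],
])

```text
clock: 8.9
position: [609.2, -155.7, 222.3]
ee_rot: [-0.212, 0.766, 0.509, 0.329]
contact_force: [0.8, -0.2, 0.3]
gripper_width: -0.4
```

Call:
arm_command([
  [[0,0,0],[20,-10,35],1],
  [[0,0,0],[35,-30,75],1],
  [[0,0,0],[50,-60,115],1],
  [[0,0,0],[50,-90,150],1],
  [[0,0,0],[50,-120,180],1],
])

```text
clock: 9.4
position: [644.8, -269.6, 393.4]
ee_rot: [-0.214, 0.767, 0.509, 0.327]
contact_force: [3.9, -16.5, 31.4]
gripper_width: 0.3
```

```bash
python3 look.py l4; python3 st.py
```

```text
9.5 [ 643.1 -274.1  393. ] F [ 0.7  0.3 -0.9] grip -0.2 j [-0.14  1.06  1.4   0.19 -2.67 -0.14]
wheel frame [103.6 189.3 220.2] r 215.8 phi 61.3
tool axes cols [[-0.69, -0.66, 0.29], [0.01, 0.4, 0.92], [-0.72, 0.64, -0.27]]
```

View pics/l4.png

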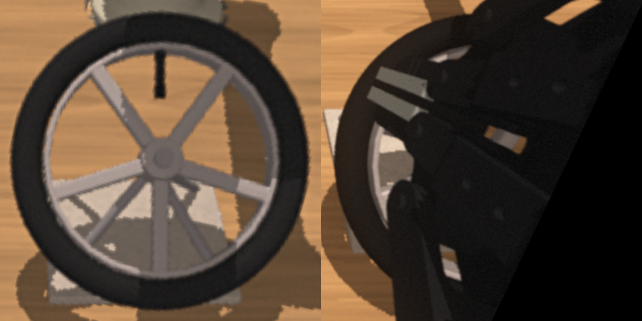

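The valve stem is at (160,50–98), straight up from the centre at (160,160), so it stands at twelve o'clock. Joint 3 is close to its limit, so I'll ease it back, then check the angle in numbers and check the bystanders.

Call:
arm_command([
  [[0,0,0],[0,0,-15],1],
  [[0,0,0],[0,0,-30],1],
  [[0,0,0],[0,0,-45],1],
  [[0,0,0],[0,0,-60],1],
  [[0,0,0],[0,0,-60],1],
])

```text
clock: 10.0
position: [642.6, -273.6, 332.4]
ee_rot: [-0.211, 0.768, 0.508, 0.328]
contact_force: [-1.0, -0.5, -0.1]
gripper_width: -0.2
```

```bash
python3 st.py; python3 - <<'E'
from h import *
r=cv2.imread('pics/l4.png')[:,:320]; m=(r.max(2)<70); v,u=np.nonzero(m[62:100,130:190]); 
print('valve angle err deg',np.degrees(np.arctan2(160-(u.mean()+130),160-(v.mean()+62))),len(u))
i0=cv2.imread('pics/scene0.png'); i1,_=imaging.get_image('scene')
for n,(x0,y0,x1,y1) in dict(mug=(145,190,205,255),pump=(105,295,235,345),tape=(400,160,450,200),gift=(455,205,540,270)).items():
    a,b=[cv2.cvtColor(i[y0:y1,x0:x1],6).astype(np.float32) for i in(i0,i1)]
    print(n,cv2.phaseCorrelate(a,b))
print(readout.read_state()['joint_vel'].round(3))
E
```

```text
10.0 [ 642.6 -273.6  332.4] F [-1.  -0.5 -0.1] grip -0.2 j [-0.14  0.96  1.05  0.13 -2.43 -0.21]
wheel frame [ 63.4 188.9 174.9] r 199.3 phi 71.4
tool axes cols [[-0.7, -0.66, 0.29], [0.01, 0.39, 0.92], [-0.72, 0.64, -0.27]]
valve angle err deg 0.2530412023501069 294
mug ((0.08260270165630601, 0.08391661113376614), 0.653394611455776)
pump ((0.47869969520705524, 0.009138241401334568), 0.8321791187568948)
tape ((0.013439232719047567, -0.021779893383278903), 0.9918700734376907)
gift ((0.0008921327641076005, -0.01391617250541799), 0.9994324075587002)
[-0.002  0.     0.052  0.016 -0.016 -0.   ]
```

```bash
python3 -c "
from bench import arm; print(arm.job_done())"
```

```text
the job is handed in; nothing more can be done
None
```

The valve stem now stands at twelve o'clock, and I've handed the job in; no verdict is reported.

- **Pushes:** I turned the wheel anticlockwise in two spoke pushes of about 84° and 90°, with the shut fingertips about 70 mm from the axle. The hand came fully off the wheel in between, with the valve at three o'clock. The force readings I took while pushing were about 7 N, well under the 40 N limit.
- **Final checks:** The camera put the valve 0.25° from twelve o'clock, and the hand was clear with no contact force. In the scene view the mug, pump, tape and gift had shifted by under 0.5 pixel.
- **Disagreements:**
  - The first approach move stopped about 20 mm lower than commanded. It touched nothing, and I corrected it before entering the gap.
  - During the final retreat joint 3 came to 1.40 rad, against a limit of 1.41. The force reading briefly showed about 35 N, with the hand in free air, probably from the arm stopping. I backed the joint off to 1.05 rad before handing in.

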